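Slide a bearing ring round the bench clutter and bed it in its nest

ROBOT

A 6-joint arm with a two-finger parallel gripper is mounted at the origin on the work surface. World frame = base frame: x ahead of the robot, y to its left, z up, the work surface at z = 0. Lengths are in m, angles in degrees, forces in N, time in s.
With the tool pointing down it reaches from about 0.375 to 0.9 m from the base axis. Payload 3.1 kg.
Tool frame: the origin (TCP) lies on the centre line of the jaws, within the pads' length; the fingertips stand 22 mm ahead of it and the grasp point (between the pads) lies 3 mm ahead of it; y points along the fingers, z is the direction in which the jaws open and shut, and the axes are right-handed (so a half turn about y gives the same grasp; the last joint's range is limited). The gripper opens to 87 mm and grips with 3 to 60 N. Pads are 19 mm wide; open, the fingers measure 117 mm over their backs; the gripper's body (75 mm by 190 mm) begins 51 mm behind the grasp point.
Start: joints at [-82.305, 30.224, 82.088, -0, 67.689, -10.227], TCP at [0.192, -0.595, 0.245] pointing down, gripper open.
Joint ranges: [-176.69, 176.69], [-43.24, 126.21], [12.49, 139.97], [-82, 262], [0, 151.66], [-163.58, 163.58]. Speed limits (degrees/s): [159.86, 159.86, 180, 180, 180, 180].

INTERFACE

Orientations are given as a 3x3 rotation matrix whose columns are the frame's x, y, z axes.
In Python, from rig import bot gives the robot as it stands.
- The arm moves only by the tool jog_arm, never from a script. Its argument "motion" is one flat list of numbers, 6 for each row, row after row: the shift along the tool's x, y, z in mm, then the turn, a rotation vector about the tool's x, y, z in degrees. A call has 1 to 20 rows; each row is the pose to reach, as a shift and turn from the pose commanded when the call began, along the tool's axes at that moment; what a row does not reach only later rows make up. A row lasts 1/8 s, in which the tool goes at most 62.5 mm and 10.7 degrees, less where a joint would pass 70% of its speed; a pose out of reach is approached as far as the arm can. A call with a gripper value outside its range is refused whole. "gripper" is the opening, from 0 (shut) to 1 (fully open), set as the call begins (left out, the last holds). The fingers move at their own pace and stop on an object; the grip force is fixed at half the most. Time passes only in rows, so rows that repeat a pose let the fingers close. It gives the time, the measured TCP pose, the force and the opening at its end, in the units of the state.
- bot.read_state(): the state, without advancing time (a new reading comes with each control period).
- bot.capture(name): name is "scene" or "top" or "wrist"; returns (picture, depth): 420x560x3 uint8, red, green, blue; 420x560 float32, m along the optical axis (not along the pixel's ray), 0 where there is no reading.
- bot.get_calibration(name): a dict with "mtx" (3x3 intrinsics, pixels), "pose" (4x4, takes a point from camera to world coordinates); the wrist camera has in their place "hand_eye" (4x4, takes a point from camera to tool coordinates, whose origin is the TCP and whose axes are the tool frame's). Camera axes: x right, y up, looking along -z (the intrinsics and any distortion apply to the point x, -y, -z); pixel columns grow to the right and rows downward; lengths in m; the calibration is good to about 2 mm. The wrist camera is an equidistant fisheye: a pixel r from the principal point sees the ray r / f radians off the axis. A picture is of the moment at which its call begins: read the wrist's pose just before it. get_calibration takes no time and is no camera call.
- bot.hand_in(): hands the job in, once; it reports no verdict.
The state is a dict: "time_s": time; "joint_positions": joint angles; "qvel": joint speeds; "tau": joint torques, N m; "position": TCP position; "tcp_rot": TCP orientation; "force": force on the tool from outside, world axes, zero at the start; "moment": the same for the moment, N m; "opening": opening from 0.0 (shut) to 1.0 (fully open).
Only numpy, scipy, OpenCV 4.12 (cv2) and the standard library are available. Lean on these libraries where they do the work, as an engineer would, in place of code of your own. Each camera call takes 0.05 s, during which the arm holds its last target.

TASK

Put the shut fingers into the bore of the aluminium ring and push it, flat on the bench and never gripped or lifted, around the yellow parts bin and the green machine vise into the blue V-shaped nest, without ring or hand touching bin or vise and leaving the two steel brackets and the brass weight alone. Push gently all the way (never with more than 24 newtons); once the ring rests against both faces of the V, bed it there with a steady push of about 12 newtons into the V for one second. Then take the hand away, leaving the ring seated and still touching the V.

Things in the scene. Friction and masses are not known exactly. Their poses are not given: they have to be found in the camera images.
- ring: Loose round aluminium bearing ring with six dark dots on top, outer diameter 84 mm, open bore of 52 mm diameter through its whole height of 30 mm; 0.3 to 0.6 kg. Lies flat on the bench, top face 30 mm above it. Origin: centre of its underside; z up. Sliding it takes about 1 to 5 N.
- nest: Nest: rigid blue V head (two 90 degree walls 30 mm high, inner faces 75 mm) clamped on a fixed dark base; no floor. V apex towards nest -y, mouth to +y, symmetric about x = 0: ring goes in along -y. Origin on the bench, fixed to the base: seated ring's origin if the head is fully forward. The head is clamped 0 to 24 mm further back (-y), not measured: feel for it. Wall ends x +-53, 6 mm behind.
- bin: Yellow open parts bin filled with steel pins, fixed to the bench, 220 mm along its x, 90 mm along its y, 60 mm high. Origin: centre of its underside. Its long side runs roughly away from the robot.
- vise: Green low machine vise fixed to the bench, 60 mm high, footprint 200 mm along its x, 70 mm along its y (a solid green body, with a steel screw and cross handle on its -x end, nearest the robot). Origin: centre of the underside of this footprint.
- bracket1: Loose flat steel seat bracket, cross shaped, 85 x 70 mm, 18 mm high at its round boss, origin at the centre of its underside; to be left alone.
- bracket2: A second bracket like bracket1; to be left alone.
- weight: Loose brass gauge weight with a knob, 44 mm diameter, 58 mm high, origin at the centre of its underside; to be left alone.
Things that resemble listed ones, but are neither listed nor needed, are in the scene too. There is more than one size of the nest; the job needs the largest.

How it is judged (in metres and radians):
On the way, in this order (a step that is already met when the one before it is completed fails the run):
1. the ring has been slid past the bin, to its vise side (y of ring in the frame of bin below -0.02 m), for 0.1 s.
2. the ring has been slid on past the vise, to its nest side (y of ring in the frame of vise below -0.06 m), for 0.1 s.
3. the ring, home in the V, is pressed with 8.5 to 16 N for 0.6 s, at least 3 N of it reaching the nest (x of ring in the frame of nest between -0.003 and 0.003 m and y of ring in the frame of nest below 0.002 m and contact force between the fingers and ring between 8.5 and 16 N and contact force between ring and nest above 3 N), for 0.6 s.
At the end, for the whole second after the job is handed in: The ring lies flat on the bench, at rest and released, still touching the nest (more than 0.05 N), inside the V after bedding: its centre within 3 mm of the nest's middle line (x of the nest) and no more than 2 mm in front of its origin (y of the nest) (contact force between ring and nest above 0.05 N and x of ring in the frame of nest between -0.003 and 0.003 m and y of ring in the frame of nest below 0.002 m and height (world z) of ring below 0.003 m and angle between ring's own z axis and vertical below 0.05 rad and linear speed of ring below 0.01 m/s).
It fails at once if the ring is pushed with more than 24 N, or gripped (contact force between the fingers and ring above 24 N).
It fails at once if ring or robot touches the bin (contact force between bin and anything else above 0.5 N).
It fails at once if ring or robot touches the vise (contact force between vise and anything else above 0.5 N).
It fails at once if the ring is lifted more than 6 mm or tipped (height (world z) of ring above 0.006 m or angle between ring's own z axis and vertical above 0.15 rad).
It fails at once if a bracket or the weight is moved more than 8 mm (distance of any of bracket1, bracket2, weight from where it was at the start of the episode above 0.008 m).
It also fails if it takes over 72 s, if anything falls off the work surface, if the arm or the gripper's body presses on something with over 40 N, if the wrist force passes 120 N, or if a joint passes its speed limit or range.

## Working session

There is one attempt and no reset: what is moved stays moved. The work goes in short steps, Python scripts to look and compute and a tool call to move; the robot and the scene stay as the last step left them, time stands still between calls to the robot, and variables do not carry over. Pictures are saved under pics/ and viewed, and the job is handed in when it is done.

Besides the shell and the picture viewer there is one more tool, called as name(argument=value, ...) on one line, values as JSON. jog_arm: Moves the arm, as the interface text tells. Its arguments: {"type":"object","properties":{"motion":{"type":"array","items":{"type":"number"}},"gripper":{"type":"number"}},"required":["motion"]}

```bash
ls; mkdir -p pics
python3 - <<'E'
from rig import bot
import cv2,numpy as np
np.set_printoptions(precision=4,suppress=True)
s=bot.read_state(); print(s)
for n in ("scene","top"):
    p,d=bot.capture(n); cv2.imwrite(f"pics/{n}0.png",p[:,:,::-1]); np.savez(f"{n}0.npz",p=p,d=d)
    c=bot.get_calibration(n); print(n,c)
E
```

```text
pics
{'time_s': 0.0, 'joint_positions': array([-82.3065,  30.2781,  82.1568,  -0.0026,  67.6894, -10.227 ]), 'qvel': array([ 0.0463, -0.0099, -0.0663,  0.0232, -0.0642,  0.0014]), 'tau': array([ -0.001 , -44.0049, -17.6591,   0.0633,   0.0584,  -0.0002]), 'position': array([ 0.1922, -0.594 ,  0.2436]), 'tcp_rot': array([[-0.9515, -0.0003,  0.3077],
       [-0.3077,  0.0021, -0.9515],
       [-0.0003, -1.    , -0.0021]]), 'force': array([ 0.0402, -0.809 ,  0.7278]), 'moment': array([-0.012, -0.029, -0.003]), 'opening': 0.9957670212628349}
scene {'mtx': array([[483.7707,   0.    , 278.1923],
       [  0.    , 483.7707, 208.6502],
       [  0.    ,   0.    ,   1.    ]]), 'pose': array([[-0.1369, -0.7289,  0.6708,  1.2941],
       [ 0.9905, -0.0921,  0.1022,  0.0917],
       [-0.0127,  0.6784,  0.7346,  0.8657],
       [ 0.    ,  0.    ,  0.    ,  1.    ]])}
top {'mtx': array([[464.8232,   0.    , 275.4767],
       [  0.    , 464.8232, 207.0323],
       [  0.    ,   0.    ,   1.    ]]), 'pose': array([[ 0.0283,  0.9959, -0.0864,  0.4798],
       [-0.9991,  0.0254, -0.0351, -0.0234],
       [-0.0328,  0.0873,  0.9956,  1.0195],
       [ 0.    ,  0.    ,  0.    ,  1.    ]])}
```

View pics/scene0.png

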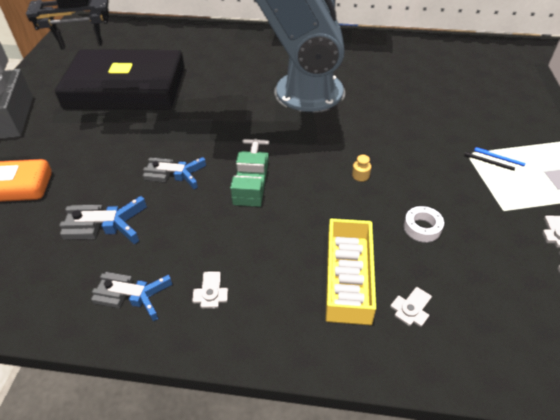

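View pics/top0.png

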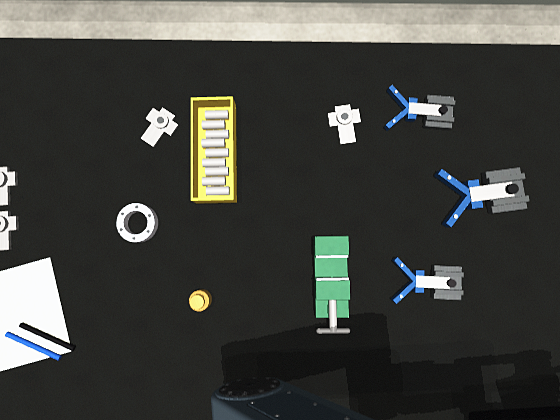

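The top view shows the ring at (137,222), bin (213,150), vise (332,278), weight (199,300) and brackets (158,125) and (344,122). Three blue V nests sit at (415,108), (470,195) and (425,282), and the middle one looks largest. I'll measure them and check an enlarged crop.

```bash
cat > h.py <<'E'
import numpy as np,cv2
from rig import bot
np.set_printoptions(precision=4,suppress=True)
def ray(name,uv,z,c=None):
    c=c or bot.get_calibration(name); K=c["mtx"];T=c["pose"]
    uv=np.atleast_2d(np.asarray(uv,float))
    d=np.c_[(uv[:,0]-K[0,2])/K[0,0],-(uv[:,1]-K[1,2])/K[1,1],-np.ones(len(uv))]@T[:3,:3].T
    o=T[:3,3]; t=(z-o[2])/d[:,2]; return o+d*t[:,None]
def biggest(m,n=1):
    c,_=cv2.findContours(m.astype(np.uint8),cv2.RETR_EXTERNAL,cv2.CHAIN_APPROX_NONE)
    return sorted(c,key=cv2.contourArea)[::-1][:n]
E
python3 - <<'E'
from h import *
for n in ("top","scene"):
    p=np.load(f"{n}0.npz")["p"]; hsv=cv2.cvtColor(p,cv2.COLOR_RGB2HSV); H,S,V=cv2.split(hsv)
    blue=(H>100)&(H<125)&(S>130)&(V>60)
    yel=(H>20)&(H<35)&(S>130)&(V>60); org=(H>10)&(H<30)&(S>100)&(V>60)
    grn=(H>60)&(H<95)&(S>80)&(V>40)
    white=(S<60)&(V>110)
    print(n)
    for nm,m,z,k in (("blue",blue,.03,4),("yel",yel,.06,3),("grn",grn,.06,3),("white",white,.03,14)):
        for c in biggest(m,k):
            r=cv2.minAreaRect(c)
            b=ray(n,cv2.boxPoints(r),z)[:,:2]; cen=ray(n,[r[0]],z)[0,:2]
            print(nm,np.round(r[0]),cv2.contourArea(c),cen,"sides",np.linalg.norm(b[1]-b[0]),np.linalg.norm(b[2]-b[1]))
            if nm in("yel","grn"):print(b.round(4).tolist())
p=cv2.imread("pics/top0.png")
cv2.imwrite("pics/cropn.png",cv2.resize(p[70:320,370:540],None,fx=2.4,fy=2.4,interpolation=2))
p=cv2.imread("pics/scene0.png")
E
```

```text
top
blue [461. 195.] 539.5 [ 0.6011 -0.3806] sides 0.08251696263484944 0.12246380926720585
blue [401. 278.] 316.0 [ 0.4235 -0.2562] sides 0.06788652341483445 0.08673828985395703
blue [ 33. 346.] 268.5 [0.2575 0.5179] sides 0.012648288119007242 0.13065437819761597
blue [402. 107.] 265.5 [ 0.7884 -0.2557] sides 0.09541428105328192 0.06299594656866288
yel [213. 150.] 1223.0 [0.6812 0.1455] sides 0.09835071340455624 0.22827680825912672
[[0.7958, 0.1994], [0.7975, 0.1011], [0.5693, 0.0929], [0.5669, 0.1892]]
yel [202. 301.] 40.5 [0.3667 0.155 ] sides 0.03874828819636073 0.023863708813190814
[[0.3476, 0.1671], [0.3863, 0.1667], [0.3858, 0.1428], [0.3471, 0.1433]]
yel [226. 133.] 10.0 [0.7173 0.1189] sides 0.06416034729396357 0.015515048475568534
[[0.6869, 0.1309], [0.7504, 0.1222], [0.7479, 0.1069], [0.6844, 0.1157]]
grn [331. 257.] 1192.5 [ 0.4633 -0.106 ] sides 0.08962865204218944 0.06960905413360186
[[0.4177, -0.0723], [0.5073, -0.0704], [0.5092, -0.14], [0.4198, -0.1413]]
grn [332. 298.] 1029.0 [ 0.3796 -0.1095] sides 0.06902143217491015 0.07404374579002715
[[0.4157, -0.0743], [0.4179,
[... 2935 characters left out ...]
22618
white [413. 305.] 965.5 [0.7551 0.2753] sides 0.09198627235129175 0.07495354822822915
white [210. 290.] 874.5 [ 0.7711 -0.1329] sides 0.07388240426353986 0.08938887018675522
white [12. 57.] 699.5 [-0.0426 -1.0059] sides 0.08447081958543103 0.701667270145038
white [119. 285.] 647.5 [ 0.785  -0.3216] sides 0.0556531943027018 0.10873659765505166
white [ 88. 215.] 647.0 [ 0.6069 -0.4644] sides 0.13206855621593402 0.06468472559987146
white [348. 294.] 486.0 [0.7466 0.1484] sides 0.059364837750919094 0.049807281466604986
white [551. 230.] 365.0 [0.5204 0.59  ] sides 0.036473348477260664 0.0969397831728658
white [286.  94.] 305.5 [ 0.065  -0.0661] sides 0.07506859039959193 0.16749597185926854
```

View pics/cropn.png

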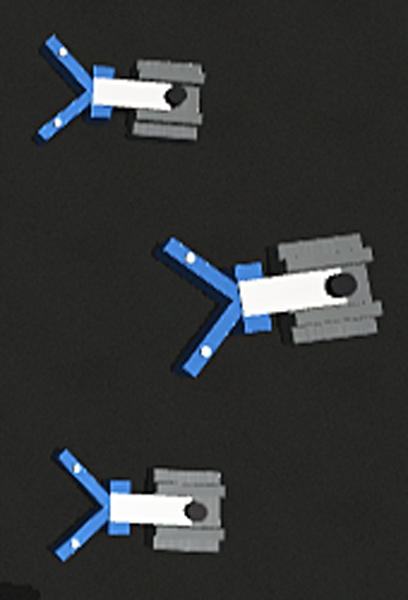

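The middle nest at (470,195) is the largest: its tip span is about 114 mm over the walls, against about 90 mm for the others. I'll measure the ring and nest more finely.

Run:
```python
from h import *
d=np.load("top0.npz"); p=d["p"]; dep=d["d"]
cv2.imwrite("pics/cropr.png",cv2.resize(p[185:260,95:180,::-1],None,fx=8,fy=8,interpolation=0))
cv2.imwrite("pics/cropn2.png",cv2.resize(p[150:245,425:540,::-1],None,fx=6,fy=6,interpolation=0))
# depth -> points
c=bot.get_calibration("top");K=c["mtx"];T=c["pose"]
v,u=np.mgrid[:420,:560]; 
P=np.stack([(u-K[0,2])/K[0,0]*dep,-(v-K[1,2])/K[1,1]*dep,-dep],-1)@T[:3,:3].T+T[:3,3]
np.save("P.npy",P)
def reg(r0,r1,c0,c1,zl,zh):
    q=P[r0:r1,c0:c1].reshape(-1,3); q=q[(q[:,2]>zl)&(q[:,2]<zh)]; return q
q=reg(190,255,105,170,.024,.036)
print("ring top",len(q),q.min(0),q.max(0),q[:,2].mean(), (q.min(0)+q.max(0))/2, cv2.minEnclosingCircle(q[:,:2].astype(np.float32)))
for nm,a in (("bin",(85,215,180,245,.05,.07)),("vise",(230,325,305,360,.05,.07)),("visehandle",(295,340,310,355,.012,.09)),("weight",(280,320,180,220,.01,.07)),("br2",(95,150,325,365,.006,.03)),("br1",(100,150,135,185,.006,.03))):
    q=reg(*a); print(nm,len(q),q.min(0),q.max(0),np.median(q,0),cv2.minAreaRect(q[:,:2].astype(np.float32)))
```

```text
ring top 752 [0.4826 0.271  0.024 ] [0.5652 0.354  0.0354] 0.029460578447954192 [0.5239 0.3125 0.0297] ((0.5246937274932861, 0.3128839433193207), 0.04270567744970322)
bin 842 [0.5734 0.0993 0.0501] [0.7964 0.1974 0.0665] [0.6851 0.1509 0.059 ] ((0.6841762065887451, 0.14830277860164642), (0.22119204699993134, 0.08986114710569382), 2.6409711837768555)
vise 1503 [ 0.3272 -0.1443  0.05  ] [ 0.5072 -0.0709  0.0652] [ 0.4185 -0.1091  0.0594] ((0.41669347882270813, -0.10919776558876038), (0.17889675498008728, 0.06948766857385635), 2.4664371013641357)
visehandle 1037 [ 0.3066 -0.1468  0.0218] [ 0.3878 -0.076   0.0638] [ 0.3536 -0.111   0.0439] ((0.3473759889602661, -0.11226736009120941), (0.07944048941135406, 0.07010090351104736), 1.907577395439148)
weight 378 [0.3418 0.1453 0.0101] [0.3847 0.1881 0.0618] [0.3657 0.1627 0.0392] ((0.36327144503593445, 0.16650694608688354), (0.04191919416189194, 0.041977882385253906), 47.10716247558594)
br2 684 [ 0.7104 -0.169   0.006 ] [ 0.7991 -0.0983  0.023 ] [ 0.7615 -0.1351  0.0088] ((0.7547991871833801, -0.13577863574028015), (0.08515239506959915, 0.06946587562561035), 9.681757926940918)
br1 674 [0.6971 0.2371 0.006 ] [0.7845 0.3258 0.0228] [0.7438 0.2792 0.0088] ((0.7400183081626892, 0.28107455372810364), (0.070039302110672, 0.08395785838365555), 57.868370056152344)
```

View pics/cropr.png

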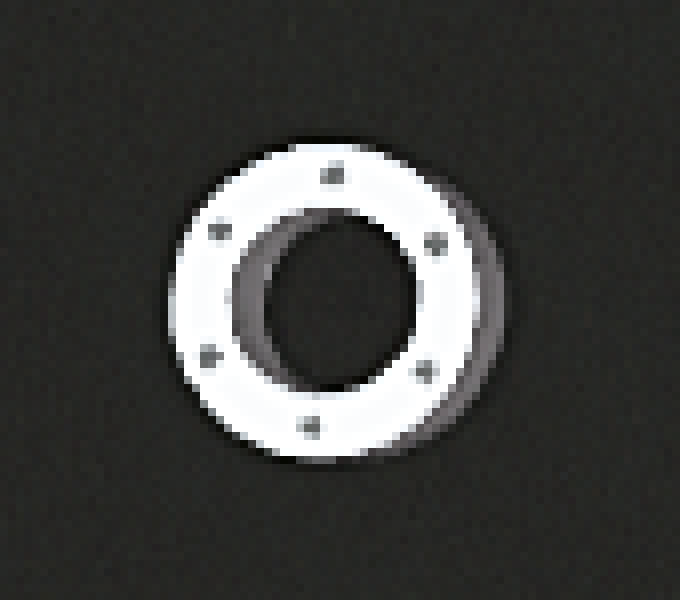

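View pics/cropn2.png

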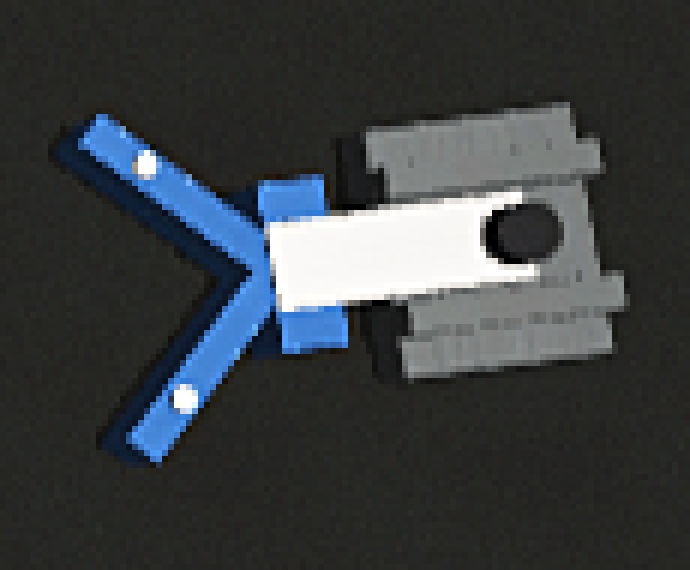

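```bash
cat >> h.py <<'E'
def rel(targets,yaw_deg=0,pos=None,R=None):
    s=bot.read_state(); R=s["tcp_rot"] if R is None else R; pos=s["position"] if pos is None else pos
    return (np.asarray(targets)-pos)@R*1000
E
python3 - <<'E'
from h import *
px=np.array([[438.3,174.7],[446.7,222.8],[467.5,195.0],[425+147/6,150+164/6],[425+186/6,150+399/6]])
w=ray("top",px,.03)[:,:2]; print(w, np.linalg.norm(w[0]-w[1]),np.linalg.norm(w[0]-w[2]),np.linalg.norm(w[1]-w[2]))
print("ring px",ray("top",[[95+325/8,185+300/8]],.03))
P=np.load("P.npy")
q=P[150:245,425:535].reshape(-1,3); q=q[q[:,2]>.02]
for a in np.arange(.02,.2,.02):
    k=q[(q[:,2]>a)&(q[:,2]<a+.02)]
    if len(k): print(a,len(k),k.min(0)[:2],k.max(0)[:2])
t=(w[0]+w[1])/2; 
for A,B in ((w[0],w[1]),(w[3],w[4])):
    e=(A-B)/np.linalg.norm(A-B); m=np.array([-e[1],e[0]]); print("mouth dir",m,np.degrees(np.arctan2(m[1],m[0])))
m2=(t-w[2]);m2/=np.linalg.norm(m2);print("apex->tips",m2)
print("seat now",w[2]+m2*.0594)
E
```

```text
[[ 0.6434 -0.3328]
 [ 0.5415 -0.3501]
 [ 0.6015 -0.3937]
 [ 0.6383 -0.3563]
 [ 0.5553 -0.3695]] 0.10340059316453468 0.07399075493536211 0.0742022450715375
ring px [[0.5245 0.3118 0.03  ]]
0.02 2330 [ 0.5329 -0.5195] [ 0.6634 -0.3309]
0.04 63 [ 0.6063 -0.493 ] [ 0.6257 -0.4713]
mouth dir [-0.1673  0.9859] 99.63102450986665
mouth dir [-0.157   0.9876] 99.03561560025116
apex->tips [-0.1701  0.9854]
seat now [ 0.5914 -0.3352]
```

The 74 mm inner walls match the 75 mm stated. The push-in direction is (0.165, -0.986) and the seat is near (0.591, -0.335). Next I move above the ring with the fingers shut, jaws across the push direction.

jog_arm(motion=[-430, 0, -329, 0, -81.6, 0, -430, 0, -329, 0, -81.6, 0, -430, 0, -329, 0, -81.6, 0, -430, 0, -329, 0, -81.6, 0, -430, 0, -329, 0, -81.6, 0, -430, 0, -329, 0, -81.6, 0, -430, 0, -329, 0, -81.6, 0, -430, 0, -329, 0, -81.6, 0, -430, 0, -329, 0, -81.6, 0, -595, 80, -760, 0, -81.6, 0, -595, 80, -760, 0, -81.6, 0, -595, 80, -760, 0, -81.6, 0, -595, 80, -760, 0, -81.6, 0, -595, 80, -760, 0, -81.6, 0, -595, 80, -760, 0, -81.6, 0, -595, 80, -760, 0, -81.6, 0, -595, 80, -760, 0, -81.6, 0, -595, 80, -760, 0, -81.6, 0, -595, 80, -760, 0, -81.6, 0, -595, 80, -760, 0, -81.6, 0], gripper=0)

```text
time_s: 2.6
position: [0.5247, 0.3102, 0.1647]
tcp_rot: [[0.164, -0.0, 0.987], [-0.987, -0.0, 0.164], [0.0, -1.0, -0.0]]
force: [0.5, 0.2, 0.4]
opening: 0.004
```

Run:
```python
from h import *
s=bot.read_state(); print(s["time_s"],s["position"],s["tcp_rot"],s["joint_positions"],s["force"],s["opening"])
p,d=bot.capture("wrist"); cv2.imwrite("pics/w1.png",p[:,:,::-1]); np.savez("w1.npz",p=p,d=d,pos=s["position"],R=s["tcp_rot"])
print(bot.get_calibration("wrist"))
```

```text
2.6 [0.5247 0.3102 0.1647] [[ 0.1637 -0.0003  0.9865]
 [-0.9865 -0.0004  0.1637]
 [ 0.0003 -1.     -0.0004]] [20.1001 34.6257 88.5577 -0.0162 56.8426 10.6895] [0.4585 0.2079 0.3901] 0.0038188893508740835
{'mtx': array([[325.1923,   0.    , 278.356 ],
       [  0.    , 325.1923, 209.7278],
       [  0.    ,   0.    ,   1.    ]]), 'hand_eye': array([[-0.0009, -0.9525, -0.3045, -0.0841],
       [-0.0003,  0.3045, -0.9525, -0.1396],
       [ 1.    , -0.0008, -0.0006,  0.0007],
       [ 0.    ,  0.    ,  0.    ,  1.    ]])}
```

View pics/w1.png

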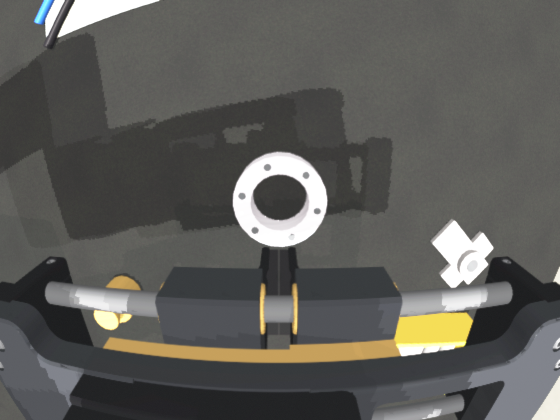

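The wrist view shows the ring at (280,199) just ahead of the shut fingers. I'll check its centre by fisheye ray.

```bash
cat >> h.py <<'E'
def wray(uv,z,pos,R):
    c=bot.get_calibration("wrist");K=c["mtx"];H=c["hand_eye"]
    uv=np.atleast_2d(np.asarray(uv,float)); dx=uv[:,0]-K[0,2];dy=uv[:,1]-K[1,2]
    r=np.hypot(dx,dy)+1e-9; th=r/K[0,0]
    d=np.c_[np.sin(th)*dx/r,-np.sin(th)*dy/r,-np.cos(th)]@H[:3,:3].T@R.T
    o=pos+R@H[:3,3]; t=(z-o[2])/d[:,2]; return o+d*t[:,None]
def ringfind(f):
    d=np.load(f); p=d["p"]; hsv=cv2.cvtColor(p,cv2.COLOR_RGB2HSV)
    return d,hsv
E
python3 - <<'E'
from h import *
d,hsv=ringfind("w1.npz")
m=((hsv[:,:,1]<40)&(hsv[:,:,2]>225)).astype(np.uint8); m[:140]=0;m[255:]=0;m[:,:220]=0;m[:,340:]=0
c=biggest(m)[0]; w=wray(c[:,0],.03,d["pos"],d["R"])
print(cv2.boundingRect(c),cv2.minEnclosingCircle(w[:,:2].astype(np.float32)))
A=np.c_[2*w[:,:2],np.ones(len(w))];x=np.linalg.lstsq(A,(w[:,:2]**2).sum(1),rcond=None)[0];print(x[:2],np.sqrt(x[2]+x[0]**2+x[1]**2))
E
```

```text
(233, 153, 94, 94) ((0.5262744426727295, 0.31465575098991394), 0.04317963868379593)
[0.526  0.3143] 0.04160178145748839
```

jog_arm(motion=[-2, 30, 1, 0, 0, 0, -2, 60, 1, 0, 0, 0, -2, 85, 1, 0, 0, 0, -2, 100, 1, 0, 0, 0, -2, 110, 1, 0, 0, 0, -2, 120, 1, 0, 0, 0, -2, 128, 1, 0, 0, 0, -2, 135, 1, 0, 0, 0, -2, 136, 1, 0, 0, 0, -2, 136, 1, 0, 0, 0])

```text
time_s: 3.9
position: [0.5254, 0.3138, 0.0286]
tcp_rot: [[0.165, 0.0, 0.986], [-0.986, 0.0, 0.165], [-0.0, -1.0, 0.0]]
force: [0.4, 0.1, 0.7]
opening: 0.005
```

```bash
cat > look.py <<'E'
from h import *; import sys
n=sys.argv[1]
s=bot.read_state(); print(s["time_s"],s["position"],s["force"],s["moment"])
p,d=bot.capture("wrist"); cv2.imwrite(f"pics/{n}.png",p[:,:,::-1]); np.savez(n+".npz",p=p,d=d,pos=s["position"],R=s["tcp_rot"])
E
python3 look.py w2
```

```text
3.9 [0.5254 0.3138 0.0286] [0.414 0.063 0.675] [-0.0302 -0.0877  0.0195]
```

View pics/w2.png

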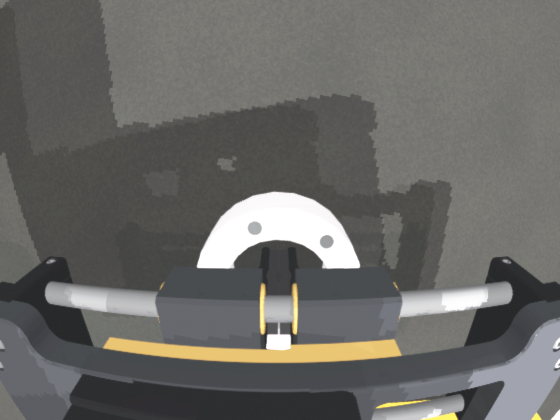

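jog_arm(motion=[1.6, 0, -1.2, 0, 0, 0, 3.2, 0, -2.4, 0, 0, 0, 4.8, 0, -3.6, 0, 0, 0, 6.4, 0, -4.8, 0, 0, 0, 7.2, 0, -5.3, 0, 0, 0, 8, 0, -5.9, 0, 0, 0, 8.9, 0, -6.5, 0, 0, 0, 9.7, 0, -7.1, 0, 0, 0, 10.5, 0, -7.7, 0, 0, 0, 11.3, 0, -8.3, 0, 0, 0, 12.1, 0, -8.9, 0, 0, 0, 13.7, 0, -10.1, 0, 0, 0, 16.1, 0, -11.9, 0, 0, 0, 19.3, 0, -14.3, 0, 0, 0, 23.3, 0, -17.2, 0, 0, 0, 27.4, 0, -20.2, 0, 0, 0, 30.6, 0, -22.6, 0, 0, 0, 33, 0, -24.4, 0, 0, 0, 34.6, 0, -25.5, 0, 0, 0, 35.4, 0, -26.1, 0, 0, 0])

```text
time_s: 6.45
position: [0.5054, 0.2744, 0.0286]
tcp_rot: [[0.165, 0.0, 0.986], [-0.986, 0.0, 0.165], [-0.0, -1.0, 0.0]]
force: [0.2, 1.4, -0.1]
opening: 0.002
```

```bash
python3 look.py w3
python3 - <<'E'
from h import *
p,d=bot.capture("top"); cv2.imwrite("pics/t3.png",p[:,:,::-1]); np.savez("t3.npz",p=p,d=d)
E
```

```text
6.45 [0.5054 0.2744 0.0286] [ 0.212   1.3693 -0.0763] [ 0.3552 -0.3038 -0.015 ]
```

View pics/w3.png

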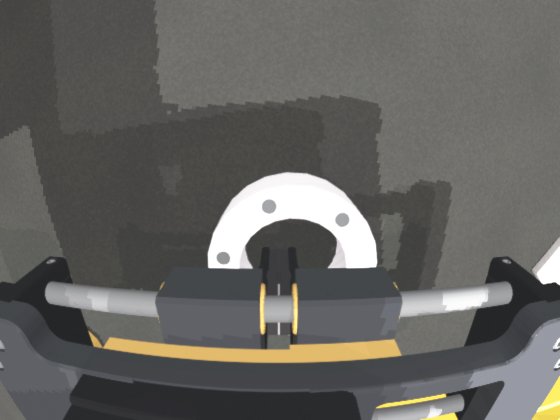

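View pics/t3.png

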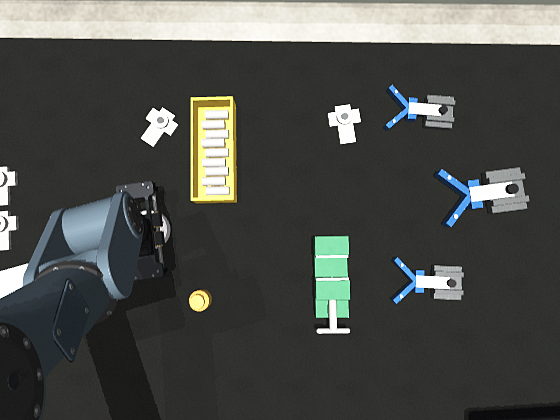

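jog_arm(motion=[0.8, 0, -0.6, 0, 0, 0, 2.3, 0, -1.9, 0, 0, 0, 4.7, 0, -3.8, 0, 0, 0, 8.6, 0, -6.9, 0, 0, 0, 13.3, 0, -10.6, 0, 0, 0, 18, 0, -14.4, 0, 0, 0, 22.6, 0, -18.1, 0, 0, 0, 27.3, 0, -21.9, 0, 0, 0, 32, 0, -25.6, 0, 0, 0, 36.7, 0, -29.4, 0, 0, 0, 41.4, 0, -33.1, 0, 0, 0, 46.1, 0, -36.9, 0, 0, 0, 50.8, 0, -40.6, 0, 0, 0, 55.5, 0, -44.4, 0, 0, 0, 59.4, 0, -47.5, 0, 0, 0, 61.7, 0, -49.4, 0, 0, 0, 66.6, 0, -50.2, 0, 0, 0, 72.6, 0, -51.2, 0, 0, 0, 77.5, 0, -52, 0, 0, 0, 80.5, 0, -52.5, 0, 0, 0])

```text
time_s: 9.05
position: [0.4669, 0.186, 0.0285]
tcp_rot: [[0.165, -0.0, 0.986], [-0.986, -0.0, 0.165], [-0.0, -1.0, -0.0]]
force: [0.4, 2.2, 0.1]
opening: 0.006
```

```bash
cat > rc.py <<'E'
from h import *; import sys
d=np.load(sys.argv[1]+".npz"); hsv=cv2.cvtColor(d["p"],cv2.COLOR_RGB2HSV)
m=((hsv[:,:,1]<40)&(hsv[:,:,2]>200)).astype(np.uint8); m[:140]=0;m[262:]=0;m[:,:170]=0;m[:,400:]=0
c=biggest(m)[0][:,0]; h=cv2.convexHull(c)[:,0]; pts=c
hull=set(map(tuple,h)); k=np.array([cv2.pointPolygonTest(h.astype(np.float32),(float(a),float(b)),True)<1.5 and b<255 for a,b in c]); 
w=wray(c[k],.03,d["pos"],d["R"])[:,:2]
from scipy.optimize import least_squares
r=least_squares(lambda q:np.hypot(*(w-q).T)-.042,w.mean(0),loss="soft_l1",f_scale=.001)
print("ring",r.x,"rms",np.sqrt(np.mean(r.fun**2)),len(w),"ring-tcp tool xz mm",((np.r_[r.x,0]-np.r_[d["pos"][:2],0])@d["R"]*1000)[[0,2]])
E
python3 look.py w4; for i in w2 w3 w4; do python3 rc.py $i; done
```

```text
9.05 [0.4669 0.186  0.0285] [0.3595 2.2183 0.1356] [ 0.333  -0.1554  0.0162]
ring [0.5252 0.3187] rms 0.0018040283817060032 190 ring-tcp tool xz mm [-4.8105  0.6468]
ring [0.5101 0.2888] rms 0.0016072752637578023 229 ring-tcp tool xz mm [-13.4251   6.9855]
ring [0.4693 0.2014] rms 0.001558517695927003 234 ring-tcp tool xz mm [-14.734    4.9681]
```

jog_arm(motion=[1, 0, -0.2, 0, 0, 0, 3.9, 0, -0.7, 0, 0, 0, 8.9, 0, -1.5, 0, 0, 0, 15.8, 0, -2.6, 0, 0, 0, 23.7, 0, -4, 0, 0, 0, 31.6, 0, -5.3, 0, 0, 0, 39.4, 0, -6.6, 0, 0, 0, 47.3, 0, -7.9, 0, 0, 0, 55.2, 0, -9.2, 0, 0, 0, 63.1, 0, -10.6, 0, 0, 0, 71, 0, -11.9, 0, 0, 0, 78.9, 0, -13.2, 0, 0, 0, 86.8, 0, -14.5, 0, 0, 0, 94.7, 0, -15.8, 0, 0, 0, 102.5, 0, -17.2, 0, 0, 0, 110.4, 0, -18.5, 0, 0, 0, 118.3, 0, -19.8, 0, 0, 0, 125.2, 0, -21, 0, 0, 0, 130.2, 0, -21.8, 0, 0, 0, 133.1, 0, -22.3, 0, 0, 0])

```text
time_s: 11.6
position: [0.4669, 0.0511, 0.0285]
tcp_rot: [[0.165, -0.0, 0.986], [-0.986, 0.0, 0.165], [-0.0, -1.0, -0.0]]
force: [0.0, 2.0, -0.6]
opening: 0.004
```

```bash
python3 look.py w5; python3 rc.py w5
```

```text
11.6 [0.4669 0.0511 0.0285] [ 0.0188  2.026  -0.574 ] [ 0.3493 -0.0986 -0.0492]
ring [0.4648 0.0643] rms 0.0005862264219236269 234 ring-tcp tool xz mm [-13.3956   0.0434]
```

View pics/w5.png

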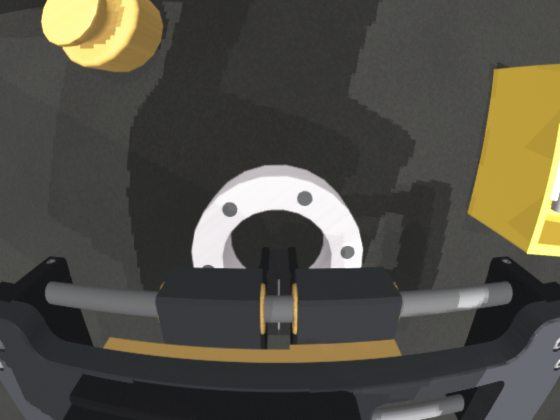

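jog_arm(motion=[0.7, 0, 0.8, 0, 0, 0, 1.3, 0, 1.5, 0, 0, 0, 2.6, 0, 3, 0, 0, 0, 3.9, 0, 4.6, 0, 0, 0, 5.2, 0, 6.1, 0, 0, 0, 6.5, 0, 7.6, 0, 0, 0, 7.8, 0, 9.1, 0, 0, 0, 9.1, 0, 10.6, 0, 0, 0, 11.1, 0, 12.9, 0, 0, 0, 13.7, 0, 15.9, 0, 0, 0, 16.9, 0, 19.7, 0, 0, 0, 20.8, 0, 24.3, 0, 0, 0, 24.7, 0, 28.8, 0, 0, 0, 28.6, 0, 33.4, 0, 0, 0, 32.5, 0, 38, 0, 0, 0, 36.4, 0, 42.5, 0, 0, 0, 40.3, 0, 47.1, 0, 0, 0, 44.2, 0, 51.6, 0, 0, 0, 48.1, 0, 56.2, 0, 0, 0, 51.4, 0, 60, 0, 0, 0])

```text
time_s: 14.15
position: [0.5351, 0.0104, 0.0286]
tcp_rot: [[0.165, 0.0, 0.986], [-0.986, -0.0, 0.165], [0.0, -1.0, 0.0]]
force: [-1.4, 1.2, -0.6]
opening: 0.006
```

```bash
python3 look.py w6; python3 rc.py w6
```

```text
14.15 [0.5351 0.0104 0.0286] [-1.4158  1.2047 -0.6499] [ 0.1666  0.1754 -0.0051]
ring [0.5266 0.0174] rms 0.002633920430407374 220 ring-tcp tool xz mm [-8.2458 -7.1854]
```

jog_arm(motion=[0.7, 0, 0.7, 0, 0, 0, 2.2, 0, 2, 0, 0, 0, 4.5, 0, 4, 0, 0, 0, 8.2, 0, 7.3, 0, 0, 0, 12.7, 0, 11.3, 0, 0, 0, 17.9, 0, 16, 0, 0, 0, 23.1, 0, 20.7, 0, 0, 0, 28.3, 0, 25.3, 0, 0, 0, 33.5, 0, 30, 0, 0, 0, 38.7, 0, 34.7, 0, 0, 0, 44, 0, 39.4, 0, 0, 0, 49.2, 0, 44, 0, 0, 0, 54.4, 0, 48.7, 0, 0, 0, 58.9, 0, 52.7, 0, 0, 0, 62.6, 0, 56, 0, 0, 0, 65.6, 0, 58.7, 0, 0, 0, 67.8, 0, 60.7, 0, 0, 0, 69.3, 0, 62, 0, 0, 0, 70.8, 0, 63.4, 0, 0, 0, 71.5, 0, 64, 0, 0, 0])

```text
time_s: 16.7
position: [0.6097, -0.0493, 0.0285]
tcp_rot: [[0.166, 0.0, 0.986], [-0.986, -0.0, 0.166], [0.0, -1.0, 0.0]]
force: [-2.2, 1.7, 1.8]
opening: 0.007
```

```bash
python3 look.py w7; python3 rc.py w7
```

```text
16.7 [ 0.6097 -0.0493  0.0285] [-2.1587  1.6931  1.7771] [ 0.2493  0.225  -0.0199]
ring [ 0.6007 -0.0375] rms 0.0016461499236524752 227 ring-tcp tool xz mm [-13.1142  -6.9024]
```

View pics/w7.png

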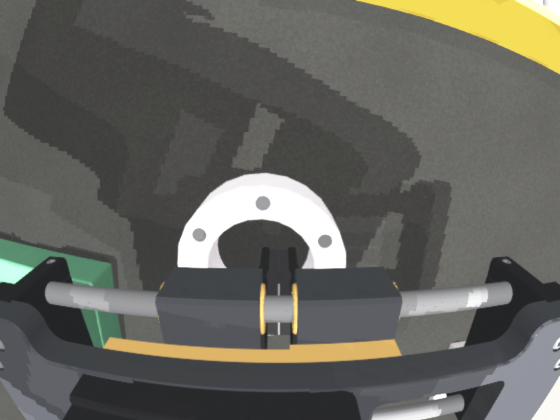

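jog_arm(motion=[0.9, 0, -0.3, 0, 0, 0, 3.8, 0, -1.4, 0, 0, 0, 8.5, 0, -3.1, 0, 0, 0, 15.1, 0, -5.4, 0, 0, 0, 23.5, 0, -8.5, 0, 0, 0, 32, 0, -11.5, 0, 0, 0, 40.5, 0, -14.6, 0, 0, 0, 48.9, 0, -17.6, 0, 0, 0, 57.4, 0, -20.7, 0, 0, 0, 65.9, 0, -23.7, 0, 0, 0, 74.3, 0, -26.8, 0, 0, 0, 82.8, 0, -29.8, 0, 0, 0, 91.3, 0, -32.9, 0, 0, 0, 99.7, 0, -35.9, 0, 0, 0, 108.2, 0, -39, 0, 0, 0, 116.7, 0, -42, 0, 0, 0, 124.2, 0, -44.7, 0, 0, 0, 130.8, 0, -47.1, 0, 0, 0, 135.5, 0, -48.8, 0, 0, 0, 138.3, 0, -49.8, 0, 0, 0])

```text
time_s: 19.25
position: [0.5832, -0.1941, 0.0285]
tcp_rot: [[0.165, -0.0, 0.986], [-0.986, 0.0, 0.165], [-0.0, -1.0, -0.0]]
force: [1.2, 3.0, 2.3]
opening: 0.004
```

```bash
python3 look.py w8; python3 rc.py w8
python3 - <<'E'
from h import *
p,d=bot.capture("top"); cv2.imwrite("pics/t8.png",cv2.resize(p[60:330,280:560,::-1],None,fx=2,fy=2))
E
```

```text
19.25 [ 0.5832 -0.1941  0.0285] [1.1758 3.0236 2.3336] [ 0.4721 -0.1904  0.0103]
ring [ 0.5815 -0.1807] rms 0.0005933550216891706 234 ring-tcp tool xz mm [-13.498    0.5149]
```

View pics/t8.png

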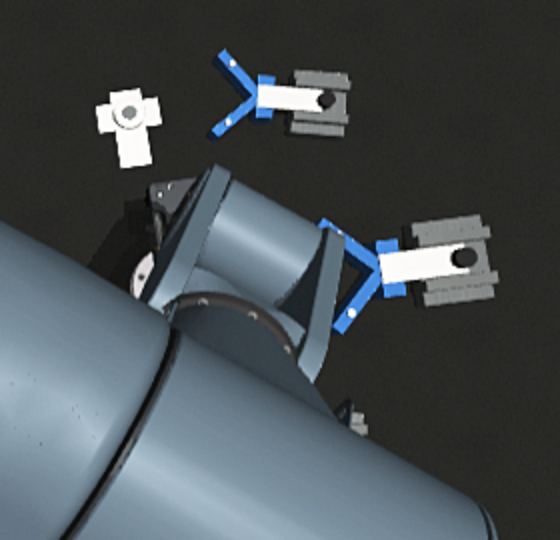

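jog_arm(motion=[1, 0, -0.2, 0, 0, 0, 4, 0, -0.6, 0, 0, 0, 9, 0, -1.4, 0, 0, 0, 16, 0, -2.6, 0, 0, 0, 23, 0, -3.7, 0, 0, 0, 30, 0, -4.8, 0, 0, 0, 37, 0, -5.9, 0, 0, 0, 44, 0, -7, 0, 0, 0, 51, 0, -8.2, 0, 0, 0, 58, 0, -9.3, 0, 0, 0, 65, 0, -10.4, 0, 0, 0, 72, 0, -11.5, 0, 0, 0, 79, 0, -12.6, 0, 0, 0, 85, 0, -13.6, 0, 0, 0, 90, 0, -14.4, 0, 0, 0, 94, 0, -15, 0, 0, 0, 97, 0, -15.5, 0, 0, 0, 99, 0, -15.8, 0, 0, 0, 100, 0, -16, 0, 0, 0, 100, 0, -16, 0, 0, 0])

```text
time_s: 21.85
position: [0.5841, -0.2953, 0.0286]
tcp_rot: [[0.166, 0.0, 0.986], [-0.986, -0.0, 0.166], [0.0, -1.0, 0.0]]
force: [0.2, 1.9, 1.3]
opening: 0.006
```

```bash
python3 look.py w9; python3 rc.py w9
```

```text
21.85 [ 0.5841 -0.2953  0.0286] [0.168  1.8797 1.2812] [ 0.2643 -0.033  -0.03  ]
ring [ 0.5815 -0.2809] rms 0.0014802655708347056 228 ring-tcp tool xz mm [-14.5582  -0.2188]
```

View pics/w9.png

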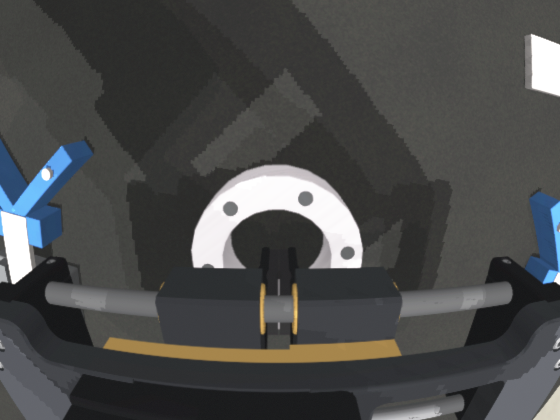

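jog_arm(motion=[1, 0, 0, 0, 0, 0, 3, 0, 0, 0, 0, 0, 7, 0, 0.2, 0, 0, 0, 12, 0, 0.4, 0, 0, 0, 17, 0, 0.5, 0, 0, 0, 22, 0, 0.6, 0, 0, 0, 27, 0, 0.8, 0, 0, 0, 31, 0, 1, 0, 0, 0, 34, 0, 1, 0, 0, 0, 36, 0, 1, 0, 0, 0, 38, 0, 1, 0, 0, 0, 39, 0, 1, 0, 0, 0, 40, 0, 1, 0, 0, 0])

```text
time_s: 23.52
position: [0.5917, -0.3344, 0.0285]
tcp_rot: [[0.166, -0.0, 0.986], [-0.986, 0.0, 0.166], [-0.0, -1.0, -0.0]]
force: [-1.5, 2.7, 0.1]
opening: 0.008
```

```bash
python3 look.py w10; python3 rc.py w10
python3 - <<'E'
from h import *
p,d=bot.capture("top"); cv2.imwrite("pics/t10.png",cv2.resize(p[60:330,280:560,::-1],None,fx=2,fy=2))
p,d=bot.capture("scene"); cv2.imwrite("pics/s10.png",cv2.resize(p[120:330,40:320,::-1],None,fx=2,fy=2))
E
```

```text
23.525 [ 0.5917 -0.3344  0.0285] [-1.4964  2.7333  0.0681] [ 0.3933 -0.0053 -0.0166]
ring [ 0.589  -0.3199] rms 0.0015046934570347311 216 ring-tcp tool xz mm [-14.7061  -0.2698]
```

View pics/s10.png

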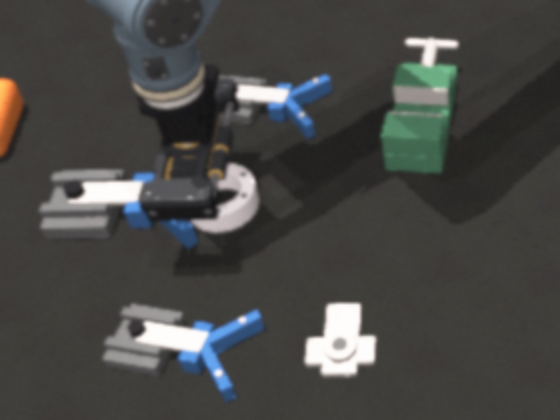

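The ring is entering the V. Now I feel forward at 1 mm per row.

jog_arm(motion=[1, 0, 0, 0, 0, 0, 2, 0, 0, 0, 0, 0, 3, 0, 0, 0, 0, 0, 4, 0, 0, 0, 0, 0, 5, 0, 0, 0, 0, 0, 6, 0, 0, 0, 0, 0, 7, 0, 0, 0, 0, 0, 7.5, 0, 0, 0, 0, 0, 8, 0, 0, 0, 0, 0])

```text
time_s: 24.8
position: [0.593, -0.3423, 0.0285]
tcp_rot: [[0.165, -0.0, 0.986], [-0.986, 0.0, 0.165], [-0.0, -1.0, -0.0]]
force: [-1.2, 3.9, 0.8]
opening: 0.005
```

```bash
python3 look.py w11; python3 rc.py w11
```

```text
24.8 [ 0.593  -0.3423  0.0285] [-1.1758  3.8924  0.786 ] [ 0.4197 -0.0543 -0.0006]
ring [ 0.5902 -0.326 ] rms 0.0014609962485735684 242 ring-tcp tool xz mm [-16.5704  -0.0751]
```

jog_arm(motion=[0.5, 0, 0, 0, 0, 0, 1, 0, 0, 0, 0, 0, 1.5, 0, 0, 0, 0, 0, 2, 0, 0, 0, 0, 0, 2.5, 0, 0, 0, 0, 0, 3, 0, 0, 0, 0, 0])

```text
time_s: 25.6
position: [0.5935, -0.3453, 0.0285]
tcp_rot: [[0.165, -0.0, 0.986], [-0.986, 0.0, 0.165], [-0.0, -1.0, -0.0]]
force: [-1.1, 2.5, 1.0]
opening: 0.002
```

jog_arm(motion=[0.5, 0, 0, 0, 0, 0, 1, 0, 0, 0, 0, 0, 1.5, 0, 0, 0, 0, 0, 2, 0, 0, 0, 0, 0])

```text
time_s: 26.1
position: [0.5936, -0.346, 0.0285]
tcp_rot: [[0.165, -0.001, 0.986], [-0.986, 0.002, 0.165], [-0.002, -1.0, -0.001]]
force: [-0.2, 6.8, 2.6]
opening: 0.005
```

jog_arm(motion=[0.5, 0, 0, 0, 0, 0, 1, 0, 0, 0, 0, 0, 1, 0, 0, 0, 0, 0])

```text
time_s: 26.48
position: [0.5937, -0.3463, 0.0285]
tcp_rot: [[0.165, -0.001, 0.986], [-0.986, 0.003, 0.165], [-0.004, -1.0, -0.001]]
force: [-0.1, 8.5, 2.7]
opening: 0.005
```

jog_arm(motion=[0.5, 0, 0, 0, 0, 0, 1, 0, 0, 0, 0, 0, 1.5, 0, 0, 0, 0, 0, 1.5, 0, 0, 0, 0, 0, 1.5, 0, 0, 0, 0, 0, 1.5, 0, 0, 0, 0, 0])

```text
time_s: 27.22
position: [0.5939, -0.3467, 0.0285]
tcp_rot: [[0.165, -0.002, 0.986], [-0.986, 0.005, 0.165], [-0.005, -1.0, -0.001]]
force: [-0.1, 9.1, 3.8]
opening: 0.009
```

```bash
python3 look.py w12; python3 rc.py w12; python3 -c "
from h import *
for i in range(4):
    bot.capture('top'); s=bot.read_state(); print(s['time_s'],s['force'],s['moment'],s['position'])"
```

```text
27.225 [ 0.5939 -0.3467  0.0285] [-0.091   9.1302  3.803 ] [ 1.4594 -0.0065 -0.0602]
ring [ 0.5918 -0.3302] rms 0.0014125606026971055 244 ring-tcp tool xz mm [-16.6702   0.709 ]
27.325 [0.1256 9.8026 4.0683] [ 1.4919 -0.0515 -0.0834] [ 0.5939 -0.3467  0.0285]
27.375 [-0.5302  8.7439  2.909 ] [ 1.4936 -0.0541 -0.0637] [ 0.5939 -0.3467  0.0285]
27.425 [-0.1728  8.7951  3.6841] [ 1.4977 -0.0756 -0.0616] [ 0.5939 -0.3467  0.0285]
27.475 [-1.7491 10.1088  3.768 ] [ 1.5114 -0.0746 -0.0578] [ 0.5939 -0.3467  0.0285]
```

View pics/w12.png

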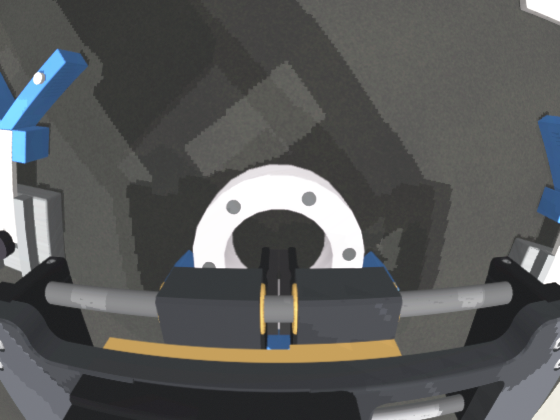

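Force is about 9.3 N, and the blue walls look symmetric about the ring at (182,262) and (374,262), so it is centred in the V. I'll increase gently to about 12 N.

jog_arm(motion=[0.5, 0, 0, 0, 0, 0, 1, 0, 0, 0, 0, 0, 1.5, 0, 0, 0, 0, 0, 1.5, 0, 0, 0, 0, 0])

```text
time_s: 27.98
position: [0.5942, -0.3473, 0.0285]
tcp_rot: [[0.165, -0.002, 0.986], [-0.986, 0.007, 0.165], [-0.007, -1.0, -0.001]]
force: [1.1, 11.8, 3.9]
opening: 0.006
```

```bash
python3 -c "
from h import *
a=[]
for i in range(6):
    bot.capture('top'); s=bot.read_state(); a.append(np.r_[s['force'],s['moment']])
a=np.array(a);print(s['time_s'],a.mean(0),a.std(0),s['position'])"
```

```text
28.275 [ 0.2938 11.4381  4.7441  1.8059 -0.1464 -0.0773] [0.46   0.3409 0.2776 0.027  0.0248 0.0366] [ 0.5941 -0.3473  0.0285]
```

At 11.4 N into the V (12.4 N total), within the band. Holding.

jog_arm(motion=[0, 0, 0, 0, 0, 0, 0, 0, 0, 0, 0, 0, 0, 0, 0, 0, 0, 0, 0, 0, 0, 0, 0, 0, 0, 0, 0, 0, 0, 0, 0, 0, 0, 0, 0, 0, 0, 0, 0, 0, 0, 0, 0, 0, 0, 0, 0, 0, 0, 0, 0, 0, 0, 0, 0, 0, 0, 0, 0, 0, 0, 0, 0, 0, 0, 0])

```text
time_s: 29.65
position: [0.5942, -0.3473, 0.0285]
tcp_rot: [[0.165, -0.002, 0.986], [-0.986, 0.007, 0.165], [-0.007, -1.0, -0.001]]
force: [0.1, 11.2, 4.7]
opening: 0.01
```

```bash
python3 -c "
from h import *
s=bot.read_state();print(s['time_s'],s['force'],s['position'])
p,d=bot.capture('scene');cv2.imwrite('pics/s13.png',cv2.resize(p[160:270,50:220,::-1],None,fx=4,fy=4))"
```

```text
29.65 [ 0.0681 11.2271  4.7359] [ 0.5942 -0.3473  0.0285]
```

View pics/s13.png

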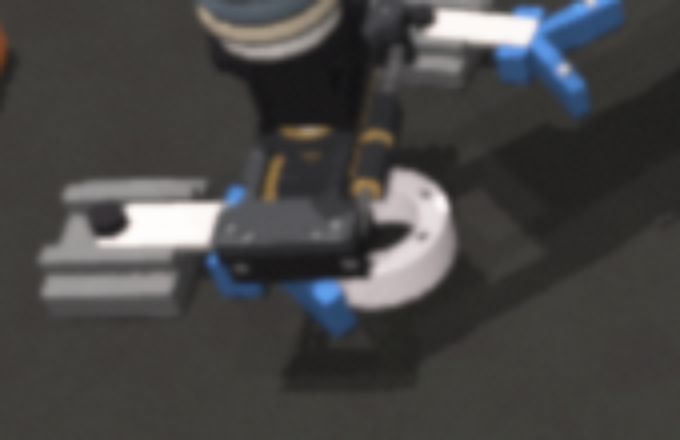

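jog_arm(motion=[-0.5, 0, 0, 0, 0, 0, -1, 0, 0, 0, 0, 0, -1.5, 0, 0, 0, 0, 0, -2, 0, 0, 0, 0, 0, -2.5, 0, 0, 0, 0, 0, -3, 0, 0, 0, 0, 0, -3.5, 0, 0, 0, 0, 0, -4, 0, 0, 0, 0, 0, -4.5, 0, 0, 0, 0, 0, -5, 0, 0, 0, 0, 0, -5.5, 0, 0, 0, 0, 0, -6, 0, 0, 0, 0, 0, -7, 0, 0, 0, 0, 0, -8, 0, 0, 0, 0, 0, -10, 0, 0, 0, 0, 0, -12, 0, 0, 0, 0, 0, -13, 0, 0, 0, 0, 0])

```text
time_s: 31.82
position: [0.5923, -0.3381, 0.0286]
tcp_rot: [[0.166, -0.0, 0.986], [-0.986, 0.0, 0.166], [-0.0, -1.0, -0.0]]
force: [0.9, 1.2, -0.3]
opening: 0.007
```

```bash
python3 look.py w14; python3 rc.py w14
```

```text
31.825 [ 0.5923 -0.3381  0.0286] [ 0.8817  1.2209 -0.3152] [-0.005  -0.1383  0.0254]
ring [ 0.5924 -0.3288] rms 0.0017685415583867019 209 ring-tcp tool xz mm [-9.2082  1.6595]
```

View pics/w14.png

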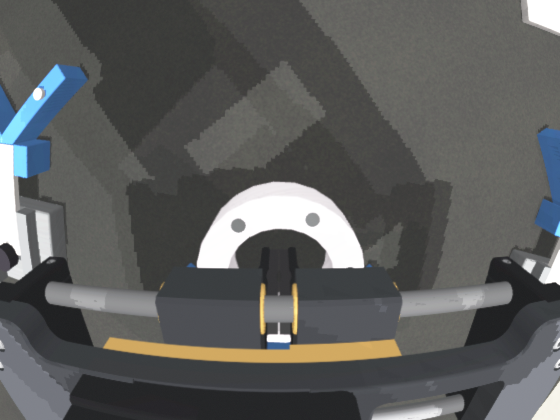

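Moment is zero, so the fingers are free in the bore. Lifting straight up, slowly at first, then clear.

jog_arm(motion=[0, -2, 0, 0, 0, 0, 0, -5, 0, 0, 0, 0, 0, -10, 0, 0, 0, 0, 0, -18, 0, 0, 0, 0, 0, -28, 0, 0, 0, 0, 0, -40, 0, 0, 0, 0, 0, -60, 0, 0, 0, 0, 0, -90, 0, 0, 0, 0, 0, -130, 0, 0, 0, 0, -60, -170, 0, 0, 0, 0, -110, -200, 0, 0, 0, 0, -160, -200, 0, 0, 0, 0, -210, -200, 0, 0, 0, 0, -210, -200, 0, 0, 0, 0])

```text
time_s: 33.62
position: [0.5564, -0.1275, 0.2301]
tcp_rot: [[0.17, -0.0, 0.985], [-0.985, 0.001, 0.17], [-0.001, -1.0, -0.0]]
force: [0.7, -0.4, 0.6]
opening: 0.001
```

Run:
```python
from h import *
s=bot.read_state();print(s['time_s'],s['position'])
p,d=bot.capture('scene');cv2.imwrite('pics/s15.png',cv2.resize(p[160:270,50:220,::-1],None,fx=4,fy=4))
p,d=bot.capture('top');cv2.imwrite('pics/t15.png',cv2.resize(p[140:260,400:560,::-1],None,fx=4,fy=4))
p,d=bot.capture('wrist');cv2.imwrite('pics/w15.png',p[:,:,::-1])
```

```text
33.625 [ 0.5564 -0.1275  0.2301]
```

View pics/s15.png

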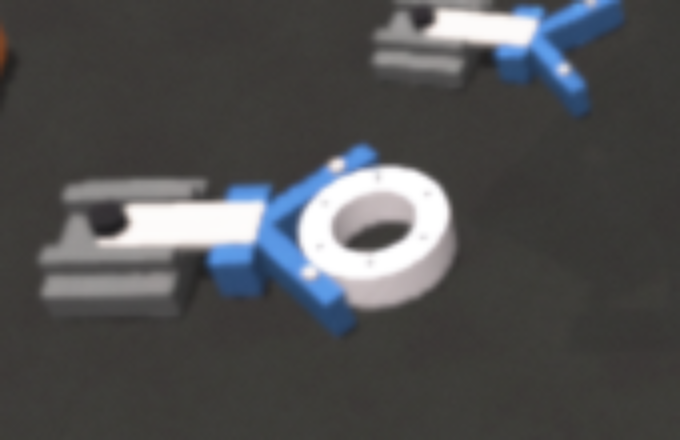

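View pics/t15.png

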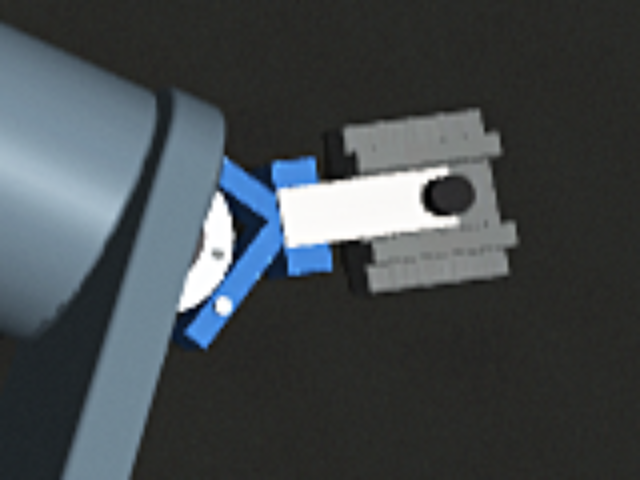

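View pics/w15.png

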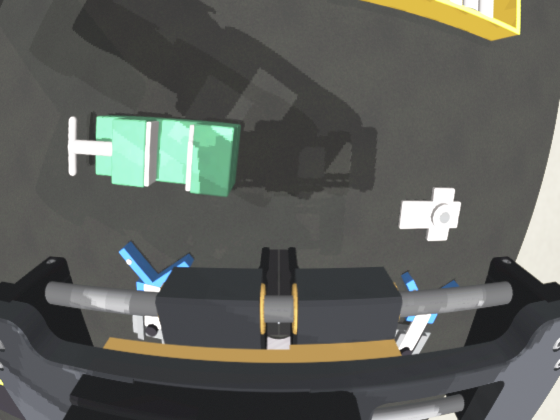

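jog_arm(motion=[-60, 0, -20, 0, 0, 0, -120, 0, -40, 0, 0, 0, -180, 0, -60, 0, 0, 0, -240, 0, -80, 0, 0, 0, -240, 0, -80, 0, 0, 0, -240, 0, -80, 0, 0, 0])

```text
time_s: 34.52
position: [0.4406, 0.0914, 0.229]
tcp_rot: [[0.165, 0.002, 0.986], [-0.986, -0.001, 0.165], [0.001, -1.0, 0.002]]
force: [-0.3, -0.3, 0.4]
opening: 0.005
```

Run:
```python
from h import *
p,d=bot.capture('top');cv2.imwrite('pics/t16.png',cv2.resize(p[150:245,415:535,::-1],None,fx=6,fy=6,interpolation=0))
hsv=cv2.cvtColor(p,cv2.COLOR_RGB2HSV); m=((hsv[:,:,1]<40)&(hsv[:,:,2]>215)).astype(np.uint8); m[:, :400]=0; m[:,464:]=0; m[:160]=0;m[230:]=0
c=biggest(m)[0]; w=ray("top",c[:,0],.03)[:,:2]
print(len(c),cv2.boundingRect(c),cv2.minEnclosingCircle(w.astype(np.float32)))
p0=np.load("top0.npz")["p"]
for k,z in {"br1":(95,155,130,185),"br2":(95,150,325,365),"weight":(285,318,183,216)}.items():
    f=lambda q:np.argwhere(cv2.cvtColor(q,cv2.COLOR_RGB2GRAY)[z[0]:z[1],z[2]:z[3]]>110).mean(0)
    print(k,f(p)-f(p0))
```

```text
111 (419, 179, 39, 40) ((0.5925872325897217, -0.33223336935043335), 0.04181819036602974)
br1 [ 0.0042 -0.0008]
br2 [ 0.0123 -0.0176]
weight [-2.2273  0.7322]
```

View pics/t16.png

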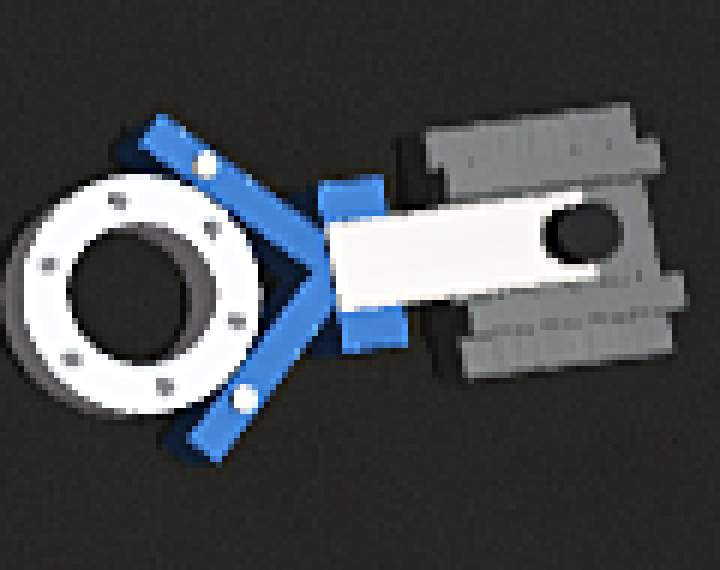

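Run:
```python
from h import *
d=np.load("top0.npz");p,dp=bot.capture('top')
for a in (d["d"],dp):
    z=a[285:318,183:216]; m=(z<z.max()-.03)&(z>0); print("weight px",np.argwhere(m).mean(0),m.sum())
print(bot.hand_in())
```

```text
weight px [15.8442 16.1133] 353
weight px [20.2121 30.0985] 132
the job is handed in; nothing more can be done
None
```

I slid the ring past the bin and the vise into the largest blue nest. I bedded it there, took the hand out of the bore, and handed the job in at about 35 s; the hand-in reports no verdict.

**Pushing and bedding**
- The wrist force read 1 to 4 N at the end of each sliding move. It was not logged during the moves, so a short peak could have been missed.
- In the V I held about 11.3 N along the push (12.4 N in total) for about 1.5 s. I then backed off slowly and lifted straight out, with no load left on the hand.

**Final position**
- The last top view shows the ring flat against both V faces. Its centre measured (0.593, -0.332), against a seat predicted from the walls at (0.591, -0.335); the camera calibration is good to about 2 mm.
- The small force still holding the ring against the nest (more than 0.05 N) cannot be measured from the arm. I judged it from the picture and from the slow release.

**Bin, vise and loose parts**
- I saw no sign of contact with the bin or the vise. By my measurements the ring stayed at least 40 mm from both.
- Neither bracket moved: the image shift was under 0.02 px.
- **Weight not confirmed:** my two checks on the brass weight did not match its start. The brightness centre moved about 2 px, roughly 5 mm, and the depth patch lost most of its pixels. The parked arm or its shadow probably covered the weight in that view. The route should have left about 45 mm beside it, with the gripper body passing about 18 mm above.

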